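# Lock a specimen into the microscope holder

### The arm

A 6-joint arm with a two-finger parallel gripper is mounted at the origin on the work surface. World frame = base frame: x ahead of the robot, y to its left, z up, the work surface at z = 0. Lengths are in m, angles in rad, forces in N, time in s.
With the tool pointing down it reaches from about 0.25 to 0.775 m from the base axis. Payload 4 kg.
Tool frame: the origin (TCP) lies midway between the tips of the shut fingers; the grasp point (between the pads) lies 19 mm behind it; z points along the fingers, y is the direction in which the jaws open and shut (so a half turn about z gives the same grasp; the last joint's range is limited). The gripper opens to 94 mm and grips with 3 to 60 N. Pads are 16 mm wide; open, the fingers measure 119 mm over their backs; the gripper's body (75 mm by 177 mm) begins 78 mm behind the grasp point.
Start: joints at [1.234, 0.087, 1.371, -0, 1.684, -0.103], TCP at [0.127, 0.535, 0.206] pointing down, gripper open.
Joint ranges: [-3.1, 3.1], [-0.76, 2.03], [0.27, 2.55], [-1.08, 4.22], [0.17, 2.65], [-2.57, 2.57]. Speed limits (rad/s): [2.79, 2.79, 3.14, 3.14, 3.14, 3.14].

### API

Orientations are given as [roll, pitch, yaw] about the fixed x, y, z axes, in that order (R = Rz(yaw) Ry(pitch) Rx(roll)).
In Python, from bench import get_obs, snapshot, ticket gives the robot as it stands.
- The arm moves only by the shell command python3 -m creep 'ROWS' [OPENING]. ROWS is JSON, a list that holds one entry, the list of rows, each a list of 4 numbers: the shift along the tool's x, y, z in mm, then the turn about the tool's z in degrees. A call has 1 to 8 rows; each row shifts and turns the commanded pose from where the row before left it, along the tool's axes as they then stand; what a row does not reach is not made up. A row lasts 1/8 s, in which the tool goes at most 62.5 mm and 10.7 degrees, less where a joint would pass 70% of its speed; a pose out of reach is approached as far as the arm can. A call with a gripper value outside its range is refused whole. OPENING is the opening, from 0 (shut) to 1 (fully open), set as the call begins (- or left out, the last holds). The fingers move at their own pace and stop on an object; the grip force is fixed at half the most. Time passes only in rows, so rows that do not move let the fingers close. It gives the time, the measured TCP pose, the force and the opening at its end, in the units of the state.
- get_obs(): the state, without advancing time (a new reading comes with each control period).
- snapshot(name): name is "side" or "top" or "wrist"; returns a dict with "color" (420x560x3 uint8, red, green, blue), "depth" (420x560 float32, m along the optical axis (not along the pixel's ray), 0 where there is no reading), "fx", "fy", "cx", "cy" (pixels), "extrinsics" (4x4, takes a point from world to camera coordinates). Camera axes: x right, y down, z forward; pixel columns grow to the right and rows downward; lengths in m; the calibration is good to about 2 mm. A picture is of the moment at which its call begins.
- ticket.close_job(): hands the job in, once; it reports no verdict.
The state is a dict: "time": time; "joint_positions": joint angles; "qvel": joint speeds; "joint_torque": joint torques, N m; "tool_pos": TCP position; "ee_rot": TCP orientation; "wrist_force": force on the tool from outside, world axes, zero at the start; "wrist_torque": the same for the moment, N m; "width": finger opening in m.
Only numpy, scipy, OpenCV 4.12 (cv2) and the standard library are available. Lean on these libraries where they do the work, as an engineer would, in place of code of your own. Each camera call takes 0.05 s, during which the arm holds its last target. There are 200 camera calls.

### The job

Stand the black specimen mount upright in the round nest of the black holder plate and let go of it. Then push the orange lever round its quarter turn, away from where it rests, until you feel it bear firmly on the red stop peg; press there only lightly (the peg must not take more than 30 N), then leave the lever resting against it and take your hand away. Leave the other mounts and the objective where they stand.

Things in the scene. Friction and masses are not known exactly. Their poses are not given: they have to be found in the camera images.
- specimen: Black round specimen mount, 30 mm diameter, 32 mm tall, 40 g, with a small bright metal chip on its top face. Loose, standing on the table. Origin: centre of its underside; z up along its axis.
- nest (a point): Centre of the floor of the nest: a low aluminium ring on the holder plate, bore 35 mm, wall 6 mm thick and 6 mm high. Floor 16 mm above the table. A mount seated here reaches 48 mm above the table. Axes as the holder plate's.
- fixture: Holder plate fixed to the table (it cannot move), black, 130 mm along its x, 170 mm along its y, 16 mm thick. Origin: centre of its underside; its yaw turns with the plate. In its frame the nest centre is at x 0, y +42 mm and the lever's upright pivot axis at x 0, y -20 mm, on a steel post of 24 mm diameter.
- lever: Level lever on an upright pivot. Origin: on the pivot axis at the bar's mid-height, 56 mm above the table. Orange handle bar along its own -x, 117 mm long from the axis, 14 mm wide, 51 to 61 mm above the table; steel keeper finger along its own +x, 56 mm long, 12 mm wide, which at the end of the turn lies 3 mm above a seated mount's rim.
- handle (a point): Point on the handle's centre line, 85 mm from the pivot, a good place to push. At the start the handle points along the plate's -x or up to 0.3 rad further on; it turns counter-clockwise seen from above, towards the plate's -y. It takes 3 to 4 N pushed here to turn it; it stays where it is left, and a weak spring, too weak to turn it, keeps it bearing on the peg once there.
- stop: End stop: steel arc on the plate with a red peg, 10 mm diameter, top 62 mm above the table, 56 mm from the pivot. Origin: on the pivot axis, 16 mm above the table; axes as the plate's. The peg is clamped along the arc so that the handle meets it after 80 to 100 degrees: find it by feel. Press it with at least 5 N, never over 30 N: 10 N at the handle point puts about 10 N on the peg, 22 N about 28 N.
- white_mount: White specimen mount, same size as the black one; leave alone. Origin: centre of its underside.
- green_mount: Green specimen mount, same size as the black one; leave alone. Origin: centre of its underside.
- objective: Spare objective lens, aluminium, 38 mm diameter, 50 mm tall, standing on the table; leave alone. Origin: centre of its underside.
Not all that is in view belongs to the job. Of the things shaped like the fixture, the black one is meant.

How it is judged:
By the outcome, as a careful person would: the job done as asked, in the order asked, and still so for the second after the job is handed in, with the robot touching nothing.
It also fails if it takes over 72 s, if anything falls off the work surface, if the arm or the gripper's body presses on something with over 40 N, if the wrist force passes 120 N, or if a joint passes its speed limit or range.

## Working session

There is one attempt and no reset: what is moved stays moved. The work goes in short steps, Python scripts to look and compute and a shell command to move; the robot and the scene stay as the last step left them, time stands still between calls to the robot, and variables do not carry over. Pictures are saved under pics/ and viewed, on a budget of 10 in all, crops included, one or two more only if the job needs it, and the job is handed in when it is done.

```bash
ls; mkdir -p pics; python3 - <<'E'
from bench import get_obs, snapshot
import cv2,numpy as np
o=get_obs();print({k:np.round(v,3).tolist() for k,v in o.items()})
for n in ("top","side"):
    s=snapshot(n);cv2.imwrite(f"pics/{n}0.png",s["color"][:,:,::-1]);np.savez(f"{n}0.npz",**s)
    print(n,s["fx"],s["cx"],s["cy"],np.round(s["extrinsics"],3).tolist())
E
```

```text
pics
{'time': 0.0, 'joint_positions': [1.234, 0.088, 1.372, -0.0, 1.684, -0.103], 'qvel': [-0.002, 0.001, 0.0, 0.0, -0.001, -0.0], 'joint_torque': [0.0, -34.018, -30.243, 0.072, 0.033, -0.0], 'tool_pos': [0.127, 0.535, 0.204], 'ee_rot': [-3.139, -0.0, 2.908], 'wrist_force': [0.014, 0.599, -0.018], 'wrist_torque': [0.023, 0.015, -0.029], 'width': 0.094}
top 454.3675653761814 270.172561489725 207.6838308008736 [[-0.028, -1.0, 0.009, 0.098], [-0.997, 0.027, -0.069, 0.487], [0.068, -0.011, -0.998, 1.106], [0.0, 0.0, 0.0, 1.0]]
side 388.0461019648085 290.99251513388845 207.72944985193777 [[0.773, -0.634, 0.025, -0.312], [-0.333, -0.438, -0.835, 0.277], [0.541, 0.637, -0.549, 0.41], [0.0, 0.0, 0.0, 1.0]]
```

View pics/top0.png

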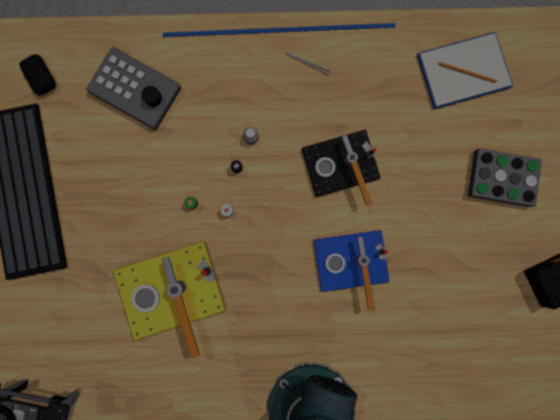

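View pics/side0.png

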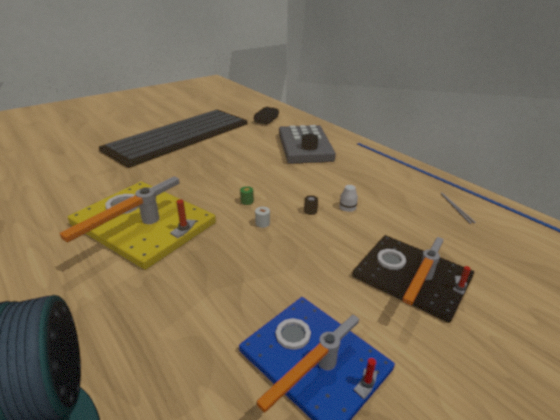

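The top view shows these candidates:
- **Plates:** black (341,163), blue (351,261), yellow (169,290). The black one is the holder meant.
- **Mounts:** black (236,167), green (190,203), white (226,211), with the objective at (250,135). The dark one with the chip fits the specimen.

I'll confirm this in an enlarged crop and measure.

```bash
cat > h.py <<'E'
import numpy as np,cv2
def ray(s,u,v,z):
    E=s["extrinsics"];R,t=E[:3,:3],E[:3,3];c=-R.T@t
    d=R.T@np.array([(u-s["cx"])/s["fx"],(v-s["cy"])/s["fy"],1.]);return c+d*(z-c[2])/d[2]
def proj(s,p):
    E=s["extrinsics"];q=E[:3,:3]@np.array(p)+E[:3,3];return np.array([s["fx"]*q[0]/q[2]+s["cx"],s["fy"]*q[1]/q[2]+s["cy"]])
def world(s):
    d=s["depth"];v,u=np.indices(d.shape);E=s["extrinsics"]
    P=np.stack([(u-s["cx"])/s["fx"]*d,(v-s["cy"])/s["fy"]*d,d],-1)
    return (P-E[:3,3])@E[:3,:3]
E
python3 - <<'E'
from h import *
s=dict(np.load("top0.npz"));c=s["color"];hsv=cv2.cvtColor(c,cv2.COLOR_RGB2HSV);W=world(s)
a=cv2.resize(c[115:225,170:290],None,fx=4,fy=4,interpolation=2);b=cv2.resize(c[115:225,290:395],None,fx=3,fy=4,interpolation=2)
cv2.imwrite("pics/crop.png",np.hstack([a,b])[:,:,::-1])
def rep(n,m,z,box):
    k=np.zeros(m.shape,np.uint8);u0,u1,v0,v1=box;k[v0:v1,u0:u1]=m[v0:v1,u0:u1]
    q,l,st,ce=cv2.connectedComponentsWithStats(k);i=1+np.argmax(st[1:,4])
    k=(l==i).astype(np.uint8);cn=max(cv2.findContours(k,0,2)[0],key=cv2.contourArea)
    r=cv2.minAreaRect(cn);print(n,st[i],ce[i],"rect",r,"w",ray(s,*ce[i],z).round(4),"zmed",np.median(W[l==i][:,2]).round(3));return cn,r
H,S,V=hsv[...,0],hsv[...,1],hsv[...,2]
rep("black",V<55,.02,(225,250,150,180))
rep("green",(H>40)&(H<85)&(S>100),.02,(175,205,190,215))
rep("white",(S<70)&(V>90),.02,(215,240,200,222))
rep("obj",(S<70)&(V>90),.03,(240,262,122,148))
cn,r=rep("plate",(V<70),.016,(295,390,125,205))
print([ray(s,*p,.016)[:2].round(4) for p in cv2.boxPoints(r)])
rep("ring",(S<60)&(V>90),.022,(310,340,150,185))
cn,r=rep("handle",(H<16)&(S>150)&(V>120),.061,(345,380,150,210))
print([ray(s,*p,.061)[:2].round(4) for p in cv2.boxPoints(r)])
rep("post+keeper",(S<60)&(V>70),.061,(340,362,130,170))
rep("peg",((H<6)|(H>172))&(S>150)&(V>80),.062,(360,385,140,160))
E
```

```text
black [231 160  11  14  91] [236.04395604 166.74725275] rect ((236.00003051757812, 166.50001525878906), (12.020814895629883, 10.60660171508789), 45.0) w [0.5927 0.1663 0.02  ] zmed 0.032
green [184 197  13  12 101] [190.35643564 202.43564356] rect ((190.0, 202.5), (11.0, 12.0), 90.0) w [0.5071 0.2807 0.02  ] zmed 0.031
white [220 204  14  12 117] [226.05982906 209.52991453] rect ((226.5, 209.5), (11.0, 13.0), 90.0) w [0.4873 0.1933 0.02  ] zmed 0.031
obj [246 127  11  10  76] [250.21052632 131.65789474] rect ((250.1000213623047, 131.8000030517578), (8.944271087646484, 9.391485214233398), 26.56505012512207) w [0.6775 0.1288 0.03  ] zmed 0.05
plate [ 301  136   58   61 1985] [329.2488665  166.70025189] rect ((329.10552978515625, 166.5183563232422), (52.77622985839844, 45.3051872253418), 73.3007583618164) w [ 0.5874 -0.0653  0.016 ] zmed 0.016
[array([0.637 , 0.0065]), array([ 0.6671, -0.1032]), array([ 0.539, -0.136]), array([ 0.5094, -0.027 ])]
ring [316 158  19  18 132] [324.93181818 166.77272727] rect ((325.0, 166.5), (17.0, 18.0), 90.0) w [ 0.5866 -0.0537  0.022 ] zmed 0.022
handle [355 168   4   7   8] [356.375 171.125] rect ((356.3500061035156, 171.0500030517578), (6.640782833099365, 1.2649108171463013), 71.56504821777344) w [ 0.568  -0.1232  0.061 ] zmed 0.059
[array([ 0.5754, -0.1195]), array([ 0.5763, -0.1224]), array([ 0.561 , -0.1268]), array([ 0.5601, -0.1239])]
post+keeper [342 135  16  27 155] [349.18064516 149.33548387] rect ((347.8000183105469, 148.60000610351562), (27.72724151611328, 9.838699340820312), 63.43495178222656) w [ 0.6211 -0.1081  0.061 ] zmed 0.062
peg [373 148   3   4   8] [374.  149.5] rect ((374.0000305175781, 149.50001525878906), (2.1213202476501465, 2.1213202476501465), 45.0) w [ 0.6189 -0.1674  0.062 ] zmed 0.063
```

View pics/crop.png

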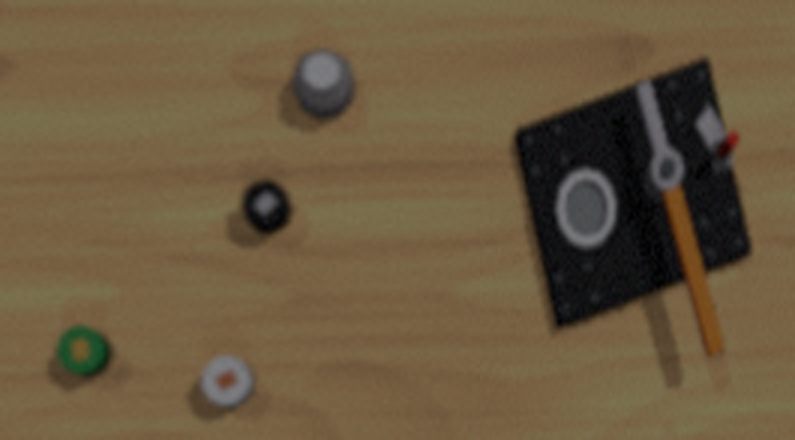

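The crop shows the black mount with a bright chip at (236,167), clearly different from the objective (250,132), green (190,203) and white (226,210). The black plate has its ring at about (325,167), pivot at (351,157) and red peg at (374,150). Next I refine these with depth points and the side view.

```bash
python3 - <<'E'
from h import *
for n,boxes in (("top",dict(mount=(225,250,155,180),plate=(297,388,125,210))),("side",dict(mount=(298,325,190,218),plate=(345,480,225,318)))):
    s=dict(np.load(n+"0.npz"));W=world(s);hsv=cv2.cvtColor(s["color"],cv2.COLOR_RGB2HSV)
    def pts(b): u0,u1,v0,v1=b;return W[v0:v1,u0:u1].reshape(-1,3),hsv[v0:v1,u0:u1].reshape(-1,3)
    p,h=pts(boxes["mount"]);t=p[(p[:,2]>.027)&(p[:,2]<.04)]
    print(n,"mount top",len(t),t.mean(0).round(4),np.ptp(t,axis=0).round(3),"circ",cv2.minEnclosingCircle(t[:,:2].astype(np.float32)))
    p,h=pts(boxes["plate"])
    t=p[(p[:,2]>.010)&(p[:,2]<.026)];r=cv2.minAreaRect((t[:,:2]*1000).astype(np.float32));print(" plate rect mm",r)
    t=p[(p[:,2]>.013)&(p[:,2]<.028)&(h[:==0] if False else (h[:,1]<70)&(h[:,2]>100))] if False else p[(p[:,2]>.018)&(p[:,2]<.027)&(h[:,1]<60)&(h[:,2]>90)]
    t=t[np.hypot(*(t[:,:2]-[.587,-.053]).T)<.035];print(" ring",len(t),t.mean(0).round(4),cv2.minEnclosingCircle(t[:,:2].astype(np.float32)))
    t=p[(p[:,2]>.048)&(p[:,2]<.068)];
    o=h[(p[:,2]>.048)&(p[:,2]<.068)];m=(o[:,0]<20)&(o[:,1]>140)&(o[:,0]>6);q=t[m]
    f=cv2.fitLine(q[:,:2].astype(np.float32),2,0,.01,.01).ravel();print(" handle",len(q),f,np.degrees(np.arctan2(f[1],f[0])),q[:,:2].min(0),q[:,:2].max(0))
    m=((o[:,0]<6)|(o[:,0]>172))&(o[:,1]>140);print(" red",m.sum(),t[m].mean(0))
E
```

```text
File "<stdin>", line 9
    t=p[(p[:,2]>.013)&(p[:,2]<.028)&(h[:==0] if False else (h[:,1]<70)&(h[:,2]>100))] if False else p[(p[:,2]>.018)&(p[:,2]<.027)&(h[:,1]<60)&(h[:,2]>90)]
                                       ^^
SyntaxError: invalid syntax
```

```bash
python3 - <<'E'
from h import *
for n,boxes in (("top",dict(mount=(225,250,155,180),plate=(297,388,125,210))),("side",dict(mount=(298,325,190,218),plate=(345,480,225,318)))):
    s=dict(np.load(n+"0.npz"));W=world(s);hsv=cv2.cvtColor(s["color"],cv2.COLOR_RGB2HSV)
    def pts(b): u0,u1,v0,v1=b;return W[v0:v1,u0:u1].reshape(-1,3),hsv[v0:v1,u0:u1].reshape(-1,3)
    p,h=pts(boxes["mount"]);t=p[(p[:,2]>.027)&(p[:,2]<.04)]
    print(n,"mount top",len(t),t.mean(0).round(4),np.ptp(t,axis=0).round(3),"circ",cv2.minEnclosingCircle(t[:,:2].astype(np.float32)))
    p,h=pts(boxes["plate"])
    t=p[(p[:,2]>.010)&(p[:,2]<.026)];r=cv2.minAreaRect((t[:,:2]*1000).astype(np.float32));print(" plate rect mm",r)
    t=p[(p[:,2]>.018)&(p[:,2]<.027)&(h[:,1]<60)&(h[:,2]>90)]
    t=t[np.hypot(*(t[:,:2]-[.587,-.053]).T)<.035];print(" ring",len(t),t.mean(0).round(4),cv2.minEnclosingCircle(t[:,:2].astype(np.float32)))
    k=(p[:,2]>.048)&(p[:,2]<.068);t=p[k];o=h[k];m=(o[:,0]<20)&(o[:,1]>140)&(o[:,0]>6);q=t[m]
    f=cv2.fitLine(q[:,:2].astype(np.float32),2,0,.01,.01).ravel();print(" handle",len(q),f,np.degrees(np.arctan2(f[1],f[0])),q[:,:2].min(0),q[:,:2].max(0))
    m=((o[:,0]<6)|(o[:,0]>172))&(o[:,1]>140);print(" red",m.sum(),t[m].mean(0))
E
```

```text
top mount top 114 [0.5937 0.1647 0.0321] [0.028 0.027 0.009] circ ((0.5939810276031494, 0.1650487780570984), 0.014577798545360565)
 plate rect mm ((598.0618286132812, -94.85702514648438), (130.41799926757812, 170.3959503173828), 14.573546409606934)
 ring 122 [ 0.5868 -0.0533  0.0222] ((0.5873802304267883, -0.05399145931005478), 0.02345653437077999)
 handle 276 [ 0.97239363  0.2333467   0.54256237 -0.13402782] 13.494185 [ 0.49079123 -0.17223724] [ 0.62240825 -0.11166256]
 red 13 [ 0.61845435 -0.16637382  0.05938652]
side mount top 109 [0.5908 0.1652 0.0317] [0.027 0.031 0.007] circ ((0.5929476022720337, 0.16608978807926178), 0.015908678993582726)
 plate rect mm ((596.033447265625, -93.69033813476562), (132.54837036132812, 169.63262939453125), 14.318413734436035)
 ring 253 [ 0.5848 -0.0545  0.0215] ((0.5861406922340393, -0.05249050259590149), 0.025193912908434868)
 handle 532 [ 0.9769222   0.21359545  0.53570414 -0.13626932] 12.3331375 [ 0.48787724 -0.16841541] [ 0.62222075 -0.11114204]
 red 47 [ 0.61587733 -0.16822851  0.05682887]
```

Plate measurements from both views agree:
- Plate centre is about (0.597, -0.0945) with yaw 14.4°, and the rectangle comes out 130×170 mm as specified.
- That puts the nest at (0.5866, -0.0538), matching the ring seen at (0.587, -0.054). The pivot is at (0.602, -0.114).
- The mount is at (0.593, 0.165), top at 32 mm.

I'll move above the mount.

```bash
python3 -m creep '[[[-34,-16,0,0],[-34,-16,0,0],[-34,-16,0,0],[-34,-16,0,0],[-34,-16,0,0],[-34,-16,0,0],[-34,-16,0,0],[-34,-16,0,0]]]'; python3 -m creep '[[[-34,-16,0,0],[-34,-16,0,0],[-34,-16,0,0],[-34,-16,0,0],[-34,-16,0,0],[-34,-16,0,0],[-33,-14,0,0],[-30,-12,0,0]]]'; cat >> h.py <<'E'
from bench import get_obs,snapshot
from scipy.spatial.transform import Rotation
def go(x,y,z):
    o=get_obs();R=Rotation.from_euler("xyz",o["ee_rot"]).as_matrix()
    print("t",o["time"],"tcp",np.round(o["tool_pos"],4),"rpy",np.round(o["ee_rot"],3),"F",np.round(o["wrist_force"],1),"w",round(float(o["width"]),4))
    print("tool delta mm",(R.T@(np.array([x,y,z])-o["tool_pos"])*1000).round(1))
E
python3 -c "
from h import *
go(.593,.165,.01)
s=snapshot('wrist');cv2.imwrite('pics/w1.png',s['color'][:,:,::-1]);np.savez('w1.npz',**s)
W=world(s);hsv=cv2.cvtColor(s['color'],cv2.COLOR_RGB2HSV)
t=W[(W[...,2]>.027)&(W[...,2]<.037)&(np.hypot(W[...,0]-.593,W[...,1]-.165)<.03)]
print(len(t),t.mean(0),cv2.minEnclosingCircle(t[:,:2].astype(np.float32)))"
```

```text
time: 1.1
tool_pos: [0.363, 0.3465, 0.2049]
ee_rot: [-3.141, -0.001, 2.908]
wrist_force: [-0.2, 0.8, -0.8]
width: 0.0939
time: 2.1
tool_pos: [0.5945, 0.166, 0.2046]
ee_rot: [-3.141, -0.001, 2.907]
wrist_force: [0.2, 0.2, 0.6]
width: 0.094
t 2.1 tcp [0.5945 0.166  0.2046] rpy [-3.141e+00 -1.000e-03  2.907e+00] F [0.2 0.2 0.6] w 0.094
tool delta mm [  1.   -1.2 194.6]
452 [0.59452222 0.16711186 0.0317128 ] ((0.5948536992073059, 0.16679945588111877), 0.014910534024238586)
```

View pics/w1.png

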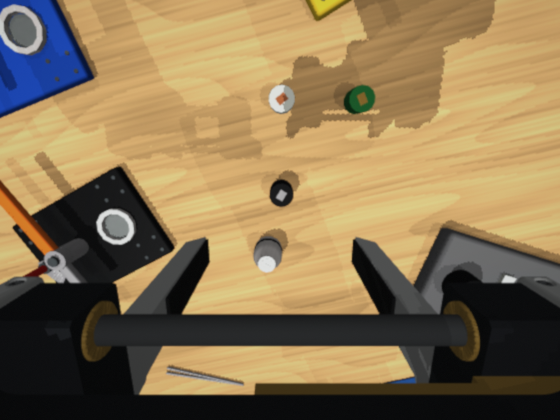

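The wrist view shows the black mount with its chip at (281,193) and the plate ring at (115,227). The mount measures about (0.594, 0.166), so the TCP is already above it. I'll descend and grip.

```bash
python3 -m creep '[[[0,0,30,0],[0,0,30,0],[0,0,30,0],[0,0,30,0],[0,0,30,0],[0,0,25,0],[0,0,15,0],[0,0,4,0]]]' && python3 -m creep '[[[0,0,0,0],[0,0,0,0],[0,0,0,0],[0,0,0,0],[0,0,0,0],[0,0,0,0]]]' 0 ; python3 -c "
from h import *
s=dict(np.load('w1.npz'));W=world(s);hsv=cv2.cvtColor(s['color'],cv2.COLOR_RGB2HSV)
k=(W[...,2]>.018)&(W[...,2]<.027)&(np.hypot(W[...,0]-.587,W[...,1]+.053)<.035)&(hsv[...,1]<60)&(hsv[...,2]>90);t=W[k]
print('ring',len(t),t.mean(0),cv2.minEnclosingCircle(t[:,:2].astype(np.float32)))
go(.594,.166,.01)"
```

```text
time: 3.15
tool_pos: [0.593, 0.167, 0.0102]
ee_rot: [-3.141, -0.002, 2.908]
wrist_force: [-0.4, 0.5, -0.2]
width: 0.0942
time: 3.9
tool_pos: [0.5938, 0.167, 0.0115]
ee_rot: [3.142, -0.0, 2.908]
wrist_force: [0.0, 0.1, -0.1]
width: 0.0374
ring 499 [ 0.587834   -0.05271837  0.02153404] ((0.5886796116828918, -0.05267244204878807), 0.024510426446795464)
t 3.9 tcp [0.5938 0.167  0.0115] rpy [ 3.142 -0.     2.908] F [ 0.   0.1 -0.1] w 0.0374
tool delta mm [-0.4 -0.9  1.5]
```

```bash
python3 -m creep '[[[0,0,0,0],[0,0,0,0],[0,0,0,0]]]' 0 && python3 -m creep '[[[0,0,-10,0],[0,0,-25,0],[0,0,-25,0],[0,0,-15,0],[0,0,-5,0]]]'; python3 -c "
from h import *
go(.5875,-.0525,.08)"
```

```text
time: 4.28
tool_pos: [0.5938, 0.167, 0.0115]
ee_rot: [3.142, -0.0, 2.908]
wrist_force: [-0.2, 0.5, -1.1]
width: 0.0293
time: 4.9
tool_pos: [0.5945, 0.1671, 0.093]
ee_rot: [3.141, 0.002, 2.908]
wrist_force: [-0.1, 0.6, -0.7]
width: 0.0293
t 4.9 tcp [0.5945 0.1671 0.093 ] rpy [3.141e+00 2.000e-03 2.908e+00] F [-0.1  0.6 -0.7] w 0.0293
tool delta mm [ -44.  -215.3   12.9]
```

```bash
python3 -m creep '[[[-6,-29,0,0],[-6,-29,0,0],[-6,-29,0,0],[-6,-29,0,0],[-6,-29,0,0],[-6,-29,0,0],[-5,-26,0,0],[-3,-15,0,0]]]' && python3 -m creep '[[[0,0,0,0]]]'; python3 - <<'E'
from h import *
go(.5875,-.0525,.028)
o=get_obs()
for n in ("top","side","wrist"):
    s=snapshot(n);np.savez(n+"2.npz",**s);W=world(s);hsv=cv2.cvtColor(s['color'],cv2.COLOR_RGB2HSV)
    k=(W[...,2]>.018)&(W[...,2]<.027)&(np.hypot(W[...,0]-.587,W[...,1]+.053)<.03)&(hsv[...,1]<60)&(hsv[...,2]>80);t=W[k]
    print(n,'ring',len(t),len(t) and cv2.minEnclosingCircle(t[:,:2].astype(np.float32)))
    k=(W[...,2]>.075)&(W[...,2]<.125)&(np.hypot(W[...,0]-.587,W[...,1]+.053)<.016);print(k.sum())
a=np.load("side2.npz")["color"];b=np.load("wrist2.npz")["color"]
p=proj(dict(np.load("side2.npz")),[.587,-.053,.05]).astype(int)
cr=cv2.resize(a[max(p[1]-75,0):p[1]+75,p[0]-75:p[0]+75],(400,400))
cv2.imwrite("pics/p2.png",np.hstack([cr,cv2.resize(b,(400,400))])[:,:,::-1])
E
```

```text
time: 5.9
tool_pos: [0.5862, -0.0534, 0.0905]
ee_rot: [3.142, -0.002, 2.907]
wrist_force: [0.2, 0.5, -1.5]
width: 0.0295
time: 6.02
tool_pos: [0.5865, -0.0529, 0.0908]
ee_rot: [3.141, -0.001, 2.906]
wrist_force: [-0.7, -0.9, 0.2]
width: 0.0293
t 6.025 tcp [ 0.5865 -0.0529  0.0908] rpy [ 3.141e+00 -1.000e-03  2.906e+00] F [-0.7 -0.9  0.2] w 0.0293
tool delta mm [-1.   0.6 62.8]
top ring 19 ((0.576528787612915, -0.07057702541351318), 0.009962240234017372)
4
side ring 250 ((0.5862125158309937, -0.052811816334724426), 0.02531854435801506)
258
wrist ring 765 ((0.5879268050193787, -0.05313726142048836), 0.02416985295712948)
2592
```

View pics/p2.png

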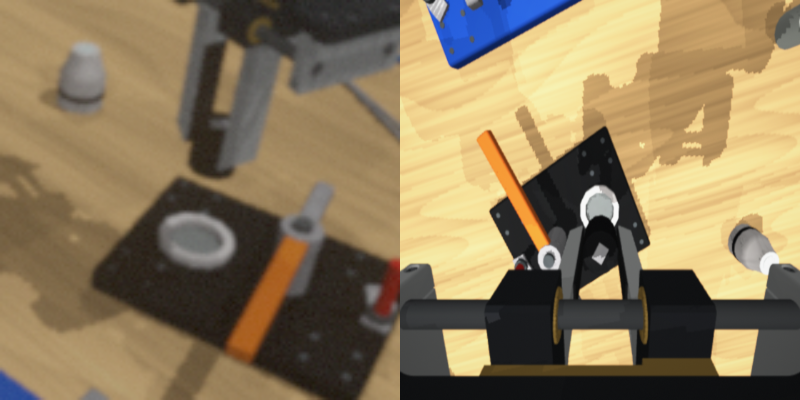

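The mount hangs upright in the jaws near (210,150), above the ring at (197,240) in the left crop. The ring is at (600,210) in the wrist half. I'll measure the held mount and the ring in the same camera.

```bash
python3 - <<'E'
from h import *
for n in ("side","wrist"):
    s=dict(np.load(n+"2.npz"));W=world(s);hsv=cv2.cvtColor(s['color'],cv2.COLOR_RGB2HSV)
    b=(np.hypot(W[...,0]-.5865,W[...,1]+.053)<.03)
    k=b&(W[...,2]>.074)&(W[...,2]<.120)
    t=W[k];print(n,len(t),np.histogram(t[:,2],bins=np.arange(.074,.121,.004)))
    for lo,hi in((.074,.082),(.082,.09),(.108,.115)):
        q=t[(t[:,2]>lo)&(t[:,2]<hi)]
        if len(q)>5:print(lo,len(q),q.mean(0).round(4),q.min(0).round(4),q.max(0).round(4),cv2.minEnclosingCircle(q[:,:2].astype(np.float32)))
    # chip
    v=hsv[...,2]; q=W[b&(W[...,2]>.107)&(W[...,2]<.116)&(v>130)&(np.hypot(W[...,0]-.5865,W[...,1]+.053)<.010)];print("chip",len(q),q.mean(0) if len(q) else "")
E
```

```text
side 579 (array([  0,  18,  34,  28,  32,  41,  54,  63,  72, 157,  53]), array([0.074, 0.078, 0.082, 0.086, 0.09 , 0.094, 0.098, 0.102, 0.106,
       0.11 , 0.114, 0.118]))
0.074 18 [ 0.5768 -0.0582  0.0807] [ 0.5704 -0.066   0.0793] [ 0.5917 -0.0445  0.0819] ((0.5827513933181763, -0.05502050369977951), 0.0139312157407403)
0.082 62 [ 0.5753 -0.057   0.0859] [ 0.5706 -0.0672  0.0821] [ 0.59   -0.0418  0.0898] ((0.5825275182723999, -0.05395667254924774), 0.014377584680914879)
0.108 196 [ 0.5805 -0.0526  0.1115] [ 0.5695 -0.0799  0.1081] [ 0.5981 -0.024   0.1149] ((0.583684504032135, -0.05202290788292885), 0.028208564966917038)
chip 0 
wrist 3278 (array([   0,   32,   76,   76,  119,  143,  210,  196,  266, 1920,  170]), array([0.074, 0.078, 0.082, 0.086, 0.09 , 0.094, 0.098, 0.102, 0.106,
       0.11 , 0.114, 0.118]))
0.074 32 [ 0.5766 -0.0491  0.0812] [ 0.5729 -0.0646  0.0802] [ 0.5892 -0.0373  0.0819] ((0.5843714475631714, -0.05098438262939453), 0.014575492590665817)
0.082 152 [ 0.5759 -0.0495  0.0861] [ 0.5727 -0.0644  0.0821] [ 0.5885 -0.0374  0.0899] ((0.5838531255722046, -0.05089855194091797), 0.014332287013530731)
0.108 2098 [ 0.5859 -0.0519  0.1115] [ 0.5713 -0.0762  0.108 ] [ 0.6024 -0.0239  0.115 ] ((0.5781105756759644, -0.05006208270788193), 0.02692224457859993)
chip 125 [ 0.59042441 -0.05423719  0.11198058]
```

```bash
python3 - <<'E'
from h import *
from scipy.optimize import least_squares as L
for n in ("side","wrist"):
    s=dict(np.load(n+"2.npz"));W=world(s);hsv=cv2.cvtColor(s['color'],cv2.COLOR_RGB2HSV)
    t=W[(np.hypot(W[...,0]-.5865,W[...,1]+.053)<.03)&(hsv[...,2]<70)]
    t=t[(t[:,2]>.081)&(t[:,2]<.107)]
    f=L(lambda c:np.hypot(t[:,0]-c[0],t[:,1]-c[1])-.015,[.5865,-.053],loss="soft_l1",f_scale=.001);print(n,"mount",len(t),f.x.round(4),np.abs(f.fun).mean())
    k=(W[...,2]>.020)&(W[...,2]<.025)&(np.hypot(W[...,0]-.587,W[...,1]+.053)<.03)&(hsv[...,1]<60)&(hsv[...,2]>80);t=W[k]
    f=L(lambda c:np.maximum(np.abs(np.hypot(t[:,0]-c[0],t[:,1]-c[1])-.0205)-.003,0),[.587,-.053],x_scale=.001,diff_step=1e-3);print(" ring",len(t),f.x.round(4),np.abs(f.fun).mean())
E
```

```text
side mount 150 [ 0.5861 -0.0516] 0.0007203256124047675
 ring 209 [ 0.5859 -0.0527] 8.498081721264618e-05
wrist mount 633 [ 0.588  -0.0523] 0.0005870568984042657
 ring 721 [ 0.5878 -0.0531] 1.384062169475154e-05
```

Both cameras agree the mount is about 1 mm too far in +y, so I'll correct that and lower.

```bash
python3 -m creep '[[[0,-1,0,0],[0,0,20,0],[0,0,20,0],[0,0,11,0],[0,0,3,0],[0,0,0,0]]]'; python3 -m creep '[[[0,0,2,0],[0,0,2,0],[0,0,2,0],[0,0,1,0],[0,0,0,0]]]'; python3 -c "
from h import *
go(.5868,-.0538,.0275)"
```

```text
time: 6.92
tool_pos: [0.587, -0.0533, 0.0379]
ee_rot: [3.141, 0.001, 2.908]
wrist_force: [0.2, 0.6, -0.8]
width: 0.0294
time: 7.55
tool_pos: [0.5865, -0.0533, 0.0303]
ee_rot: [3.141, -0.0, 2.908]
wrist_force: [0.0, -0.2, -0.2]
width: 0.0295
t 7.55 tcp [ 0.5865 -0.0533  0.0303] rpy [ 3.141 -0.     2.908] F [ 0.  -0.2 -0.2] w 0.0295
tool delta mm [-0.4 -0.4  2.8]
```

```bash
python3 -m creep '[[[0,0,1,0],[0,0,1,0],[0,0,0.5,0],[0,0,0,0]]]'; python3 -m creep '[[[0,0,0,0],[0,0,0,0],[0,0,0,0],[0,0,0,0]]]' 0.55;  python3 -c "
from h import *
go(.5868,-.0538,.0275)"
```

```text
time: 8.05
tool_pos: [0.5866, -0.0533, 0.0279]
ee_rot: [3.141, -0.0, 2.908]
wrist_force: [0.0, -0.2, 0.5]
width: 0.0296
time: 8.55
tool_pos: [0.5866, -0.0533, 0.028]
ee_rot: [3.142, 0.0, 2.908]
wrist_force: [0.2, -0.7, 0.2]
width: 0.0517
t 8.55 tcp [ 0.5866 -0.0533  0.028 ] rpy [3.142 0.    2.908] F [ 0.2 -0.7  0.2] w 0.0517
tool delta mm [-0.3 -0.4  0.5]
```

```bash
python3 -m creep '[[[0,0,-10,0],[0,0,-25,0],[0,0,-30,0],[0,0,-25,0],[0,0,-10,0],[0,0,0,0]]]'; python3 -m creep '[[[9,-9,0,9],[9,-9,0,9],[9,-9,0,9],[9,-9,0,9],[9,-9,0,9],[9,-9,0,9],[9,-9,0,9],[0,0,0,0]]]' 0;  python3 - <<'E'
from h import *
print(get_obs()["joint_positions"])
go(.5123,-.1036,.046)
for n in ("side","wrist"):
    s=snapshot(n);np.savez(n+"3.npz",**s);W=world(s)
    t=W[(np.hypot(W[...,0]-.587,W[...,1]+.053)<.02)&(W[...,2]>.03)&(W[...,2]<.06)]
    q=t[t[:,2]>.044] if len(t) else t
    print(n,len(t),len(q),q.mean(0) if len(q) else "",q.max(0) if len(q) else "")
    if len(q)>20:
        A=np.c_[q[:,:2]-q[:,:2].mean(0),np.ones(len(q))];print("plane",np.linalg.lstsq(A,q[:,2],rcond=None)[0])
a=np.load("side3.npz")["color"];b=np.load("wrist3.npz")["color"]
cv2.imwrite("pics/p3.png",np.hstack([cv2.resize(a[180:330,320:500],(400,333)),cv2.resize(b,(400,333))])[:,:,::-1])
E
```

```text
time: 9.3
tool_pos: [0.5871, -0.0534, 0.1289]
ee_rot: [3.141, 0.002, 2.908]
wrist_force: [0.4, 0.8, -0.1]
width: 0.052
time: 10.3
tool_pos: [0.5009, -0.0597, 0.1266]
ee_rot: [-3.139, -0.001, 1.81]
wrist_force: [-0.2, -0.0, -0.4]
width: 0.0004
[-2.31211083e-01  1.71887059e-02  1.60109095e+00  1.34168894e-04
  1.52582365e+00 -4.70726342e-01]
t 10.3 tcp [ 0.5009 -0.0597  0.1266] rpy [-3.139e+00 -1.000e-03  1.810e+00] F [-0.2 -0.  -0.4] w 0.0004
tool delta mm [-45.4   0.8  80.5]
side 285 176 [ 0.58379535 -0.05446324  0.04778688] [ 0.60080744 -0.03913655  0.05006428]
plane [0.0394047  0.0319963  0.04778688]
wrist 944 780 [ 0.58742074 -0.05311892  0.04777501] [ 0.60312546 -0.03880202  0.05016235]
plane [ 0.01980824 -0.00686892  0.04777501]
```

View pics/p3.png

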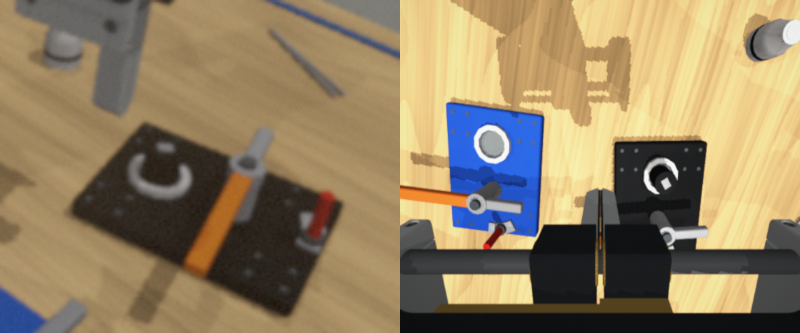

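The mount is seated: its top is level at 47.8 mm and centred at (0.5874, -0.0531). The crops show it standing in the ring, with the lever still at its start. Next I go to the lever's near side.

```bash
python3 -m creep '[[[-20,0,0,0],[-20,0,10,0],[-5,0,25,0],[0,0,25,0],[0,0,15,0],[0,0,5,0],[0,0,0,0]]]'; python3 -m creep '[[[-5,0,0,0],[-4,0,0,0],[-3,0,0,0],[0,0,0,0]]]'; python3 -c "
from h import *
go(.5123,-.1036,.046)"
```

```text
time: 11.28
tool_pos: [0.513, -0.1042, 0.0481]
ee_rot: [3.141, 0.0, 1.808]
wrist_force: [0.2, 0.8, -0.3]
width: 0.0003
time: 11.78
tool_pos: [0.5157, -0.1158, 0.0482]
ee_rot: [3.141, 0.0, 1.808]
wrist_force: [0.1, 0.2, -0.6]
width: 0.0002
t 11.775 tcp [ 0.5157 -0.1158  0.0482] rpy [3.141 0.    1.808] F [ 0.1  0.2 -0.6] w 0.0002
tool delta mm [12.7 -0.4  2.2]
```

```bash
python3 -m creep '[[[-2,0,0,0],[-2,0,0,0],[-2,-0.2,0,-1],[-2,-0.2,0,-1],[0,0,0,0]]]'; python3 -m creep '[[[-7.5,-0.6,0,-5],[-7.5,-0.6,0,-5],[-15,-1.3,0,-10],[-7.5,-0.6,0,-5],[0,0,0,0]]]'; cat >> h.py <<'E'
def lever(n=0):
    o=get_obs();P=np.array([.602,-.113]);d=np.array(o["tool_pos"][:2])-P;R=Rotation.from_euler("xyz",o["ee_rot"]).as_matrix()
    print("t",o["time"],"Ftool",(R.T@o["wrist_force"]).round(1),"tcp r,mm",(np.hypot(*d)*1e3).round(1),"u,t",(R[:2,:2].T@d*-1e3).round(1)[::-1],"handle deg by tcp",(np.degrees(np.arctan2(d[1],d[0])+np.arcsin(.015/np.hypot(*d)))%360).round(1),"tool push deg",(np.degrees(o["ee_rot"][2])+180)%360)
    if n:
        s=snapshot("side");W=world(s);h=cv2.cvtColor(s["color"],cv2.COLOR_RGB2HSV)
        k=(W[...,2]>.05)&(W[...,2]<.066)&(np.hypot(W[...,0]-P[0],W[...,1]-P[1])<.12)&(h[...,0]<20)&(h[...,0]>6)&(h[...,1]>140);q=W[k][:,:2].astype(np.float32)
        f=cv2.fitLine(q,2,0,.01,.01).ravel();m=q.mean(0)-P;print("seen handle",len(q),(np.degrees(np.arctan2(f[1],f[0]))%180+180).round(1),"mean dir",(np.degrees(np.arctan2(m[1],m[0]))%360).round(1));return s
E
python3 -c "
from h import *
lever(1)"
```

```text
time: 12.4
tool_pos: [0.517, -0.1233, 0.0479]
ee_rot: [3.142, -0.001, 1.843]
wrist_force: [-0.9, 2.0, -0.0]
width: 0.0004
time: 13.02
tool_pos: [0.5293, -0.1585, 0.0477]
ee_rot: [-3.141, -0.001, 2.278]
wrist_force: [-1.5, 1.5, 1.3]
width: 0.0003
t 13.025 Ftool [ 2.1 -0.2 -1.3] tcp r,mm 85.7 u,t [ 84.8 -12.7] handle deg by tcp 222.1 tool push deg 310.52709495732176
seen handle 230 216.2 mean dir 222.3
```

```bash
python3 -m creep '[[[-7.5,-0.6,0,-5],[-12,-1.0,0,-8],[-12,-1.0,0,-8],[-12,-1.0,0,-8],[-7.5,-0.6,0,-5],[0,0,0,0]]]'; python3 -c "
from h import *
lever(1)"
```

```text
time: 13.82
tool_pos: [0.5675, -0.192, 0.0477]
ee_rot: [-3.14, -0.001, 2.871]
wrist_force: [-2.8, -0.4, 0.4]
width: 0.0006
t 13.825 Ftool [ 2.6 -1.1 -0.4] tcp r,mm 86.2 u,t [ 85.3 -12.1] handle deg by tcp 256.4 tool push deg 344.480163612352
seen handle 444 257.1 mean dir 253.8
```

```bash
python3 -m creep '[[[-3,-0.3,0,-2],[-3,-0.3,0,-2],[-3,-0.3,0,-2],[-3,-0.3,0,-2],[0,0,0,0]]]'; python3 -m creep '[[[-1.5,-0.1,0,-1],[-1.5,-0.1,0,-1],[0,0,0,0]]]'; python3 -c "
from h import *
lever(1)"
```

```text
time: 14.5
tool_pos: [0.579, -0.1959, 0.0477]
ee_rot: [-3.14, -0.001, 3.012]
wrist_force: [-4.1, -1.9, 0.5]
width: 0.0004
time: 14.88
tool_pos: [0.5819, -0.1963, 0.0477]
ee_rot: [-3.14, -0.001, 3.047]
wrist_force: [-4.1, -3.3, -0.4]
width: 0.0006
t 14.875 Ftool [ 3.8 -3.6  0.4] tcp r,mm 85.7 u,t [ 84.9 -12.1] handle deg by tcp 266.5 tool push deg 354.57760581353114
seen handle 484 266.9 mean dir 264.0
```

```bash
for i in 1 2 3; do python3 -m creep '[[[-1,0,0,-0.7],[-1,0,0,-0.7]]]' | grep -E "pos|force"; done; python3 -c "
from h import *
lever()"
```

```text
tool_pos: [0.5838, -0.1967, 0.0477]
wrist_force: [-4.6, -2.5, -0.2]
tool_pos: [0.5858, -0.1968, 0.0477]
wrist_force: [-4.3, -3.9, 0.4]
tool_pos: [0.5878, -0.197, 0.0477]
wrist_force: [-3.6, -4.2, -0.5]
t 15.675 Ftool [ 3.5 -4.3  0.5] tcp r,mm 85.2 u,t [ 84.3 -12.4] handle deg by tcp 270.5 tool push deg 358.78656376632983
```

```bash
for i in 1 2 3; do python3 -m creep '[[[-0.8,0,0,-0.5]]]' | grep -E "pos|force"; done; python3 -c "
from h import *
lever()"
```

```text
tool_pos: [0.5886, -0.197, 0.0477]
wrist_force: [-4.4, -3.6, -0.1]
tool_pos: [0.5894, -0.1971, 0.0477]
wrist_force: [-3.4, -4.2, -0.9]
tool_pos: [0.5902, -0.1971, 0.0477]
wrist_force: [-5.0, -3.7, 0.3]
t 16.05 Ftool [ 5.  -3.7 -0.3] tcp r,mm 85.0 u,t [ 84.1 -12.2] handle deg by tcp 272.2 tool push deg 0.28009354729920233
```

```bash
for i in 1 2 3; do python3 -m creep '[[[-0.7,0,0,-0.5]]]' | grep -E "pos|force"; done; python3 -c "
from h import *
lever()"
```

```text
tool_pos: [0.5909, -0.1972, 0.0478]
wrist_force: [-4.1, -3.0, 0.8]
tool_pos: [0.5917, -0.1972, 0.0478]
wrist_force: [-4.6, -4.1, 0.1]
tool_pos: [0.5923, -0.1972, 0.0477]
wrist_force: [-4.2, -3.9, 0.2]
t 16.425 Ftool [ 4.3 -3.8 -0.2] tcp r,mm 84.8 u,t [ 83.9 -12.3] handle deg by tcp 273.7 tool push deg 1.7768023756405853
```

```bash
for i in 1 2 3 4; do python3 -m creep '[[[-0.7,0,0,-0.5]]]' | grep -E "pos|force"; done
```

```text
tool_pos: [0.5931, -0.1972, 0.0478]
wrist_force: [-4.3, -4.7, -0.2]
tool_pos: [0.5938, -0.1972, 0.0478]
wrist_force: [-4.1, -3.8, -0.0]
tool_pos: [0.5944, -0.1972, 0.0478]
wrist_force: [-4.5, -4.0, 0.5]
tool_pos: [0.5946, -0.1973, 0.0478]
wrist_force: [-6.2, -5.4, 0.5]
```

The TCP advance has stalled and the force is rising, so the lever is touching the peg. I'll press in smaller steps.

```bash
for i in 1 2; do python3 -m creep '[[[-0.3,0,0,0]]]' | grep -E "pos|force"; done; python3 -c "
from h import *
lever(1)"
```

```text
tool_pos: [0.5946, -0.1973, 0.0478]
wrist_force: [-6.7, -4.5, 1.5]
tool_pos: [0.5947, -0.1973, 0.0478]
wrist_force: [-7.3, -4.1, 1.5]
t 17.175 Ftool [ 7.6 -3.6 -1.5] tcp r,mm 84.6 u,t [ 83.6 -12.8] handle deg by tcp 275.3 tool push deg 3.7538215685358978
seen handle 513 275.3 mean dir 272.3
```

```bash
for i in 1 2 3; do python3 -m creep '[[[-0.5,0,0,0]]]' | grep -E "pos|force"; done; python3 -m creep '[[[0,0,0,0],[0,0,0,0]]]'| grep -E "pos|force"
```

```text
tool_pos: [0.5948, -0.1973, 0.0477]
wrist_force: [-7.9, -4.2, 2.3]
tool_pos: [0.5948, -0.1973, 0.0477]
wrist_force: [-8.5, -4.7, 3.5]
tool_pos: [0.5949, -0.1973, 0.0477]
wrist_force: [-10.4, -4.4, 3.1]
tool_pos: [0.5949, -0.1973, 0.0477]
wrist_force: [-9.5, -4.0, 4.4]
```

```bash
python3 -m creep '[[[-0.6,0,0,0],[-0.4,0,0,0],[0,0,0,0]]]'| grep -E "pos|force"; python3 -m creep '[[[1,0,0,0],[2,0,0,0],[3,0,0,0],[4,0,0,0],[8,0,0,0],[10,0,0,0]]]'| grep -E "pos|force";python3 -c "
from h import *
lever(1)"
```

```text
tool_pos: [0.5951, -0.1973, 0.0477]
wrist_force: [-12.2, -4.6, 4.4]
tool_pos: [0.5706, -0.1974, 0.048]
wrist_force: [-0.1, -0.2, 0.3]
t 18.975 Ftool [ 0.2 -0.2 -0.3] tcp r,mm 90.0 u,t [ 82.1 -37. ] handle deg by tcp 259.2 tool push deg 3.8273834479063
seen handle 497 275.7 mean dir 272.6
```

Pressed to 12 N, backed off, and the handle stayed at 275.7°. I'll rise clear and do a final check.

```bash
python3 -m creep '[[[5,0,-15,0],[10,0,-30,0],[20,0,-30,0],[30,0,-30,0],[30,0,-10,0],[30,0,0,0],[15,0,0,0],[0,0,0,0]]]'| grep -E "pos|force|time"; python3 - <<'E'
from h import *
s=lever(1);a=s["color"];W=world(s);print("side n")
h=cv2.cvtColor(a,cv2.COLOR_RGB2HSV)
k=(W[...,2]>.04)&(W[...,2]<.066)&((h[...,0]<6)|(h[...,0]>172))&(h[...,1]>140)&(np.hypot(W[...,0]-.602,W[...,1]+.113)<.08);q=W[k].mean(0)[:2]-[.602,-.113];print("peg",k.sum(),np.hypot(*q),np.degrees(np.arctan2(q[1],q[0]))%360)
t=snapshot("top");W=world(t);h=cv2.cvtColor(t["color"],cv2.COLOR_RGB2HSV)
for n,c,z in(("white",(.487,.193),.032),("green",(.507,.281),.032),("obj",(.678,.129),.05),("seated",(.587,-.053),.048)):
  for S,nm in((s,"side"),(t,"top")):
    V=world(S);q=V[(np.hypot(V[...,0]-c[0],V[...,1]-c[1])<.03)&(abs(V[...,2]-z)<.004)];print(n,nm,len(q),q.mean(0).round(4) if len(q) else "")
cv2.imwrite("pics/fin.png",np.hstack([cv2.resize(a[180:330,320:500],(400,333)),cv2.resize(t["color"][105:225,270:400],(390,333))])[:,:,::-1])
E
```

```text
time: 20.02
tool_pos: [0.431, -0.2071, 0.1637]
wrist_force: [-0.5, 0.2, 0.2]
t 20.025 Ftool [ 0.5  0.3 -0.2] tcp r,mm 195.2 u,t [  82.7 -176.8] handle deg by tcp 213.2 tool push deg 3.751894123208217
seen handle 506 273.8 mean dir 273.4
side n
peg 14 0.05711576312817197 286.08367654562306
white side 115 [0.4832 0.1912 0.0318]
white top 109 [0.486  0.1912 0.0319]
green side 95 [0.5042 0.279  0.0318]
green top 107 [0.5075 0.2794 0.0319]
obj side 62 [0.667  0.1285 0.0498]
obj top 74 [0.6707 0.1278 0.0498]
seated side 172 [ 0.5832 -0.0546  0.0478]
seated top 105 [ 0.5862 -0.0544  0.048 ]
```

View pics/fin.png

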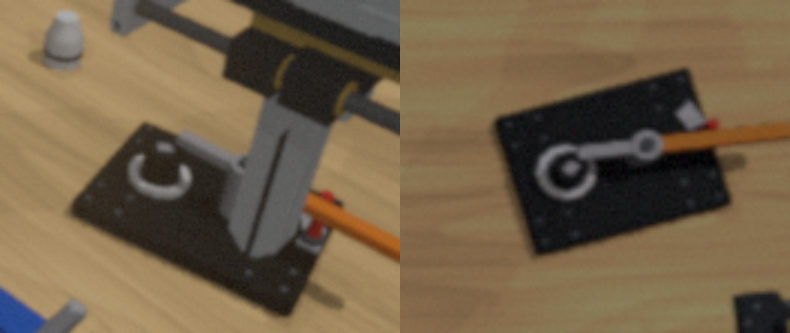

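The right crop shows the mount seated at (567,170) with the keeper over its rim. The handle lies against the red peg at (712,125), and the arm is clear.

```bash
python3 -c "
from bench import ticket
ticket.close_job()"
```

```text
the job is handed in; nothing more can be done
```

I stood the black mount upright in the black plate's nest and let go. I then pushed the orange lever about 80° round to the red peg, pressed it to about 12 N at the handle, and backed away. The job was handed in at about 20 s of the 72 s allowed.

**Last checks**
- **Mount:** its top is at 48 mm, which matches a seated mount, and it measured level right after release. The keeper finger lies over its rim.
- **Lever:** in the images the handle sits at about 274–275°. The peg's measured position puts contact at 273.7°, so they agree within camera error. The handle did not spring back when I let go.
- **Other mounts and objective:** I never touched them, and they show within measuring error of where they first stood.
- **Arm:** the wrist force reads about zero and the arm is clear of everything.

**Disagreements:** the cameras differ from each other by 1–4 mm. In some frames the side view fitted the handle a few degrees differently from the tool position (216° against 222° early in the push). None of my checks failed, but the peg force is inferred from the wrist reading, since nothing measures it directly.

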